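# Slide a plate along a fence until it drops into the recess of an engraving fixture

## Robot

A 6-joint arm with a two-finger parallel gripper is mounted at the origin on a cart in front of the work surface, level with it; the furniture and walls round the work are solid. World frame = base frame: x ahead of the robot, y to its left, z up, the work surface at z = 0. Lengths are in m, angles in rad, forces in N, time in s.
With the tool pointing down it reaches from about 0.375 to 0.9 m from the base axis. Payload 3.1 kg.
Tool frame: the origin (TCP) lies at the centre of the arm's flange, where the gripper is bolted on; the fingertips stand 173 mm ahead of it and the grasp point (between the pads) lies 155 mm ahead of it; z points along the fingers, x is the direction in which the jaws open and shut, and the axes are right-handed (so a half turn about z gives the same grasp; the last joint's range is limited). The gripper opens to 85 mm and grips with 20 to 120 N. Pads are 22 mm wide; open, the fingers measure 114 mm over their backs; the gripper's body (76 mm by 85 mm) begins 54 mm behind the grasp point. The pads swing forward as they close: fully open they stand 13 mm farther back than shut.
Start: joints at [1.042, 0.527, 1.433, -0, 1.181, -0.178], TCP at [0.214, 0.587, 0.405] pointing down, gripper open.
Joint ranges: [-3.08, 3.08], [-0.75, 2.2], [0.22, 2.44], [-1.43, 4.57], [0, 2.65], [-2.85, 2.85]. Speed limits (rad/s): [2.79, 2.79, 3.14, 3.14, 3.14, 3.14].

## Interface

Orientations are given as a unit quaternion [x, y, z, w].
In Python, from station import manip gives the robot as it stands.
- The arm moves only by the shell command python3 -m jog 'ROWS' [OPENING] [FORCE]. ROWS is JSON, a list that holds one entry, the list of rows, each a list of 4 numbers: the shift along the world's x, y, z in mm, then the turn about the world's z in degrees. A call has exactly 8 rows; each row shifts and turns the commanded pose from where the row before left it; what a row does not reach is not made up. A row lasts 1/8 s, in which the tool goes at most 62.5 mm and 10.7 degrees, less where a joint would pass 70% of its speed; a pose out of reach is approached as far as the arm can. A call is refused whole if a number of a shift passes 62.5 or a number of a turn 10.7, either way. A call with a gripper value outside its range is refused whole. OPENING is the opening in per cent of the stroke, from 0 (shut) to 100 (fully open), set as the call begins (- or left out, the last holds). The fingers move at their own pace and stop on an object; FORCE is the grip in N (left out, the last holds). Time passes only in rows, so rows that do not move let the fingers close, or fill a call up. It gives the time, the measured TCP pose, the force and the opening at its end, in the units of the state.
- manip.sense(): the state, without advancing time (a new reading comes with each control period).
- manip.snapshot(name): name is "scene" or "top" or "wrist"; returns the picture (420x560x3 uint8, red, green, blue); there is no depth.
- manip.camera_info(name): a dict with "fx", "fy", "cx", "cy" (pixels), "R" (3x3) and "t" (3): a world point X has camera coordinates R X + t. Camera axes: x right, y down, z forward; pixel columns grow to the right and rows downward; lengths in m; the calibration is good to about 2 mm. A picture is of the moment at which its call begins: read the wrist's pose just before it. camera_info takes no time and is no camera call; for the wrist camera it gives the pose at the moment of the call.
- manip.sign_off(): hands the job in, once; it reports no verdict.
The state is a dict: "t": time; "q": joint angles; "qd": joint speeds; "tau": joint torques, N m; "tcp_pos": TCP position; "tool_rot": TCP orientation; "force": force on the tool from outside, world axes, zero at the start; "ft_torque": the same for the moment, N m; "finger_gap": opening from 0.0 (shut) to 1.0 (fully open).
Only numpy, scipy, OpenCV 4.12 (cv2) and the standard library are available. Lean on these libraries where they do the work, as an engineer would, in place of code of your own. Each camera call takes 0.05 s, during which the arm holds its last target. There are 200 camera calls.

## Task

Load the brass plate into the engraving fixture: carry it by its knob and set it down flat on the plain end of the fixture's bed, long side along the fence, then slide it along the fence without lifting it off the bed until it drops into the recess. Be gentle: stop as soon as it drops rather than ramming it into the end of the recess. Let go with the plate lying flat and fully down, and leave the other things on the bench alone.

Things in the scene. Friction and masses are not known exactly. Their poses are not given: they have to be found in the camera images.
- plate: Loose brass plate, 56 (x) x 70 (y) x 8 mm, about 0.27 kg with its knob, flat on the mat at first. Origin at the centre of its underside, z up, long side along y (either way round fits). A square steel knob, 26 x 26 mm with sides along x and y, 32 mm tall, stands at its centre, its top 52 mm above the plate's underside.
- knob_mid (a point): Point on the knob's axis at the height to grip: 40 mm above the plate's underside, 12 mm below the knob's top. z up. The knob is sprung: held, it can be pressed straight down towards the plate by up to 10 mm, against about 1.4 N at first and 0.7 N more for each mm, and it springs back.
- fixture: Engraving fixture, fixed: base 125 (x) x 220 (y) x 12 mm, origin at the centre of its underside. Its flat bed, at z = 30 mm, runs along y and spans x = -37.5 to 37.5 mm; beyond it at -x is a low rail, at +x the upright fence: face at x = 37.5, top at z = 40, 22 mm thick, all along y. A plate against the fence has its centre at x = 9.5 mm.
- bed_plain (a point): Point on the plain -y end of the bed: x = 9.5, y = -55, z = 30 mm of the fixture, axes as the fixture's. A plate set down with its centre here would just touch the fence and lies wholly on plain bed, short of the recess, whatever the carriage's setting.
- recess_range (a point): NOT the recess itself: x = 9.5, y = 45, z = 30 mm of the fixture, the middle of the range where it may be. The recess is in a locked carriage set by hand: its centre is up to 20 mm from here either way along y, and must be seen or felt. It is 5 mm deep, 73 mm long (y), 58.5 mm wide (x), its +x side being the fence; a seated plate stands out 3 mm.
- caliper: Steel vernier caliper, 213 x 72 x 7 mm, lying on the bench; bystander, origin at the centre of its underside.
- pencil: Red pencil, 174 mm long, lying on the bench; bystander, origin at the centre of its underside.
- emery_roll: Brown roll of emery tape, 60 mm across, 25 mm tall; bystander, origin at the centre of its underside.
- collar: Turned bronze collar (stepped ring), 52 mm across, 20 mm tall; bystander, origin at the centre of its underside.
- hex_nut: Steel hexagon nut, 27 mm across, 13 mm tall; bystander, origin at the centre of its underside.
Mind the look-alikes: they are no part of the job. Of the things shaped like the plate, the brass one is meant.

How it is judged:
On the way, in this order (a step that is already met when the one before it is completed fails the run):
1. the plate is set down flat on the plain end of the bed (z of plate in the frame of fixture between 0.0285 and 0.0315 m and x of plate in the frame of fixture between -0.02 and 0.03 m and angle between plate's own z axis and vertical below 0.05 rad and y of plate in the frame of fixture between -0.11 and -0.046 m and contact force between plate and fixture above 1 N), for 0.1 s.
2. the plate, still down on the bed, is slid towards the recess (z of plate in the frame of fixture between 0.0285 and 0.0315 m and x of plate in the frame of fixture between -0.02 and 0.03 m and angle between plate's own z axis and vertical below 0.05 rad and y of plate in the frame of fixture between -0.035 and 0.02 m), for 0.1 s.
3. the plate has dropped fully into the recess (z of plate in the frame of fixture between 0.0235 and 0.0267 m and y of plate in the frame of fixture between 0.015 and 0.075 m and x of plate in the frame of fixture between -0.02 and 0.03 m and angle between plate's own z axis and vertical below 0.03 rad), for 0.2 s.
At the end, for the whole second after the job is handed in: The plate lies in the recess: its underside at most 1.7 mm above the recess floor (23.5 to 26.7 mm above the fixture's underside), its centre at y = 15 to 75 mm and x = -20 to +30 mm in the fixture's frame, tilted less than 0.03 rad, at rest (all of step 3 and linear speed of plate below 0.01 m/s and angular speed of plate below 0.1 rad/s); the robot touches nothing.
It fails at once if the plate is pressed or rammed against the fixture with more than 30 N (contact force between plate and fixture above 30 N).
It fails at once if another loose thing is moved more than 20 mm (distance of any of caliper, pencil, emery_roll, collar, hex_nut from where it was at the start of the episode above 0.02 m).
It also fails if it takes over 64 s, if anything falls off the work surface, if the arm or the gripper's body presses on something with over 40 N, if the wrist force passes 120 N, or if a joint passes its speed limit or range.

## Working session

There is one attempt and no reset: what is moved stays moved. The work goes in short steps, Python scripts to look and compute and a shell command to move; the robot and the scene stay as the last step left them, time stands still between calls to the robot, and variables do not carry over. Pictures are saved under pics/ and viewed, about 8 in all and at most 12, crops included, and the job is handed in when it is done.

```bash
mkdir -p pics; ls; python3 - <<'E'
from station import manip
import cv2,numpy as np
s=manip.sense();print(s['t'],s['tcp_pos'],s['tool_rot'],s['force'])
for n in("scene","top"):
    im=manip.snapshot(n);cv2.imwrite(f"pics/{n}0.png",im[:,:,::-1])
    print(n,manip.camera_info(n))
E
```

```text
pics
0.0 [0.21399258 0.58684776 0.40372606] [ 8.19372427e-01  5.73260505e-01 -1.00460083e-03  4.58269584e-04] [-0.77574035 -0.15386525  0.77287585]
scene {'fx': 405.19594611316916, 'fy': 405.19594611316916, 'cx': 274.9211019393316, 'cy': 202.11928557802528, 'R': array([[ 0.5544733 , -0.83197351,  0.01947906],
       [-0.57263325, -0.39840985, -0.71649197],
       [ 0.60386299,  0.38612131, -0.69732332]]), 't': array([-0.39551264,  0.35074909,  0.97176561])}
top {'fx': 462.6632298951454, 'fy': 462.6632298951454, 'cx': 276.23115943214884, 'cy': 199.04725880639822, 'R': array([[-0.02193852, -0.99972366, -0.00844408],
       [-0.99184665,  0.02282464, -0.12537646],
       [ 0.12553455,  0.00562466, -0.9920733 ]]), 't': array([-0.05786984,  0.57840955,  1.17986465])}
```

View pics/top0.png

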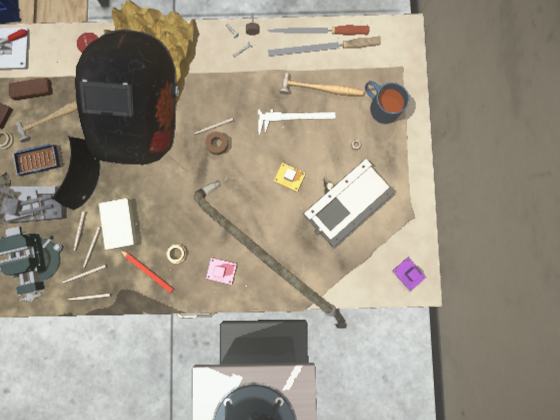

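View pics/scene0.png

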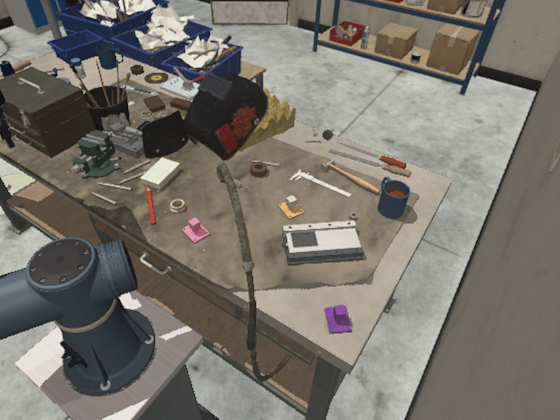

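```bash
cat > h.py <<'E'
from station import manip
import cv2,numpy as np
def ray(c,uv,z):
    """world points on plane z seen at pixels uv"""
    uv=np.atleast_2d(uv).astype(float);R,t=c['R'],c['t']
    o=-R.T@t
    d=np.c_[(uv[:,0]-c['cx'])/c['fx'],(uv[:,1]-c['cy'])/c['fy'],np.ones(len(uv))]@R
    return o+d*((z-o[2])/d[:,2])[:,None]
def proj(c,X):
    p=np.atleast_2d(X)@c['R'].T+c['t'];return np.c_[c['fx']*p[:,0]/p[:,2]+c['cx'],c['fy']*p[:,1]/p[:,2]+c['cy']]
E
python3 - <<'E'
from h import *
t=cv2.imread("pics/top0.png");s=cv2.imread("pics/scene0.png")
a=cv2.resize(t[150:250,265:400],None,fx=4,fy=4,interpolation=cv2.INTER_CUBIC)
b=cv2.resize(s[185:275,270:405][:,:],None,fx=2,fy=2,interpolation=cv2.INTER_CUBIC)
out=np.zeros((a.shape[0]+b.shape[0],540,3),np.uint8);out[:a.shape[0]]=a;out[a.shape[0]:,:270]=b
cv2.imwrite("pics/crop1.png",out)
c=manip.camera_info("top");hsv=cv2.cvtColor(t,cv2.COLOR_BGR2HSV)
m=cv2.inRange(hsv,(18,120,120),(35,255,255));m[:150]=0;m[215:]=0;m[:,:265]=0;m[:,315:]=0
m=cv2.morphologyEx(m,cv2.MORPH_CLOSE,np.ones((9,9)))
ct=max(cv2.findContours(m,0,1)[0],key=cv2.contourArea)
P=ray(c,ct[:,0],0.008)[:,:2]*1000
print("plate",cv2.minAreaRect(P.astype(np.float32)))
for uv,z in(((304,213),.012),((366,159),.04),((395,190),.04),((334,243),.02),((290,174),.052)):print(uv,ray(c,uv,z))
E
```

```text
plate ((640.8364868164062, -106.55415344238281), (69.26738739013672, 55.59231185913086), 63.22749710083008)
(304, 213) [[ 0.54078189 -0.14400127  0.012     ]]
(366, 159) [[ 0.67773709 -0.31055596  0.04      ]]
(395, 190) [[ 0.59320887 -0.38258406  0.04      ]]
(334, 243) [[ 0.45906366 -0.220054    0.02      ]]
(290, 174) [[ 0.64003419 -0.10833072  0.052     ]]
```

View pics/crop1.png

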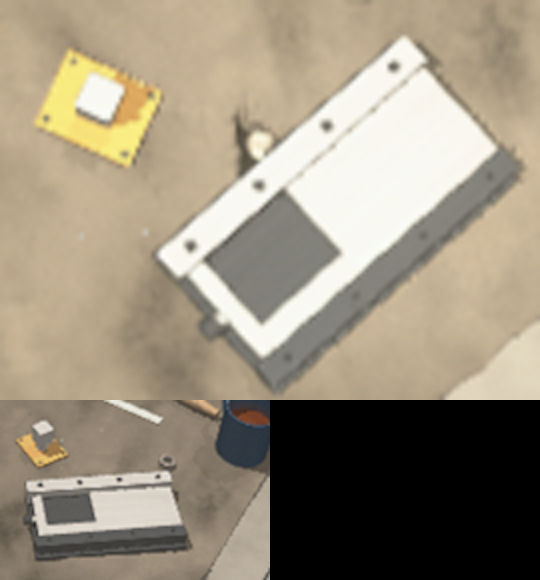

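Three plates have this shape: brass/yellow at top (289,177), pink at (221,271) and purple at (409,273). The yellow one is the brass plate, and the crop confirms it has a square steel knob. In the fixture, the fence is the white bolted strip at upper left. The recess is dark, with its corners near crop (205,258), (285,190), (340,250) and (262,322), and the plain bed is at upper right.

```bash
python3 - <<'E'
from h import *
T=manip.camera_info("top");S=manip.camera_info("scene")
def P(c):return np.c_[c['fx']*c['R'][0]+c['cx']*c['R'][2],0*c['R'][0]] 
def M(c):
    K=np.array([[c['fx'],0,c['cx']],[0,c['fy'],c['cy']],[0,0,1]]);return K@np.c_[c['R'],c['t']]
cr=lambda p:np.array(p)/4+(265,150)-0.4
sc=lambda p:(np.array(p)-(0,400))/2+(270,185)-.25
for n,a,b in(("knobtop",(104,93),(41,428)),("fence -y out",(405,37),(168,472)),("fence +y out",(157,255),(25,483)),
 ("rec fence -y",(285,190),(91,493)),("rec rail -y",(340,250),(95,521)),("rec rail +y",(262,322),(45,524))):
    X=cv2.triangulatePoints(M(T),M(S),cr(a),sc(b)).ravel();print(n,(X[:3]/X[3]*1000).round(1))
g=lambda p,z:ray(T,cr(p),z)[0][:2]*1000
fo=[g(p,.04) for p in((405,37),(157,255))];fi=[g(p,.04) for p in((425,62),)]
d=fo[0]-fo[1];print("fence len",np.linalg.norm(d),"ang of +y",np.degrees(np.arctan2(-d[1],-d[0])))
y=-d/np.linalg.norm(d);x=np.array([y[1],-y[0]])
# fence outer face at x=59.5, y ends +-110
o=sum(fo)/2-59.5*x;print("fixture origin",o,"x",x,"y",y)
F=lambda w:np.array([(w-o)@x,(w-o)@y]).round(1)
for p in((285,190),(340,250),(262,322),(205,258)):print("recess",F(g(p,.03)))
print("bed corner",F(g((497,150),.03)),"rail corners",F(g((522,168),.012)),F(g((278,388),.012)))
print("bedplain",o+9.5*x-55*y)
E
```

```text
knobtop [ 641.7 -108.2   52.2]
fence -y out [ 678.2 -310.3   40.8]
fence +y out [ 537.5 -142.3   38.1]
rec fence -y [ 580.3 -229.7   31.5]
rec rail -y [ 538.7 -262.9   30.7]
rec rail +y [ 491.7 -208.6   33.8]
fence len 219.36096067435386 ang of +y 129.97399158361117
fixture origin [ 562.09033597 -264.35175824] x [0.76633615 0.64243981] y [-0.64243981  0.76633615]
recess [36.3 16.6]
recess [-17.   16.1]
recess [-18.3  86.3]
recess [37.6 86.3]
bed corner [ -36.3 -106.5] rail corners [ -57.  -115.8] [-58.1 105.4]
bedplain [ 604.70471896 -300.39706808]
```

```bash
python3 -m jog '[[[20,-32,0,0],[28,-46,0,0],[28,-46,0,0],[28,-46,0,0],[28,-46,0,0],[28,-46,0,0],[28,-46,0,0],[28,-46,0,0]]]' 100 && python3 -m jog '[[[28,-46,0,0],[28,-46,0,-1],[28,-46,0,-1],[28,-46,0,-1],[28,-46,-10,-1],[28,-46,-20,-1],[28,-46,-20,-1],[15,-18,-14,-0.8]]]' && python3 -m jog '[[[0,0,0,0],[0,0,0,0],[0,0,0,0],[0,0,0,0],[0,0,0,0],[0,0,0,0],[0,0,0,0],[0,0,0,0]]]'
python3 - <<'E'
from h import *
c=manip.camera_info("wrist");im=manip.snapshot("wrist");cv2.imwrite("pics/w1.png",im[:,:,::-1])
s=manip.sense();print(s['t'],s['tcp_pos'],s['force'])
import json;json.dump({k:np.array(v).tolist() for k,v in c.items()},open("w1.json","w"))
print(proj(c,[[.641,-.107,.052],[.605,-.300,.03]]),c)
E
```

```text
t: 1.1
tcp_pos: [0.4307, 0.2315, 0.4045]
tool_rot: [0.819, 0.573, -0.0, -0.0]
force: [0.0, -0.1, 0.4]
finger_gap: 0.998
t: 2.1
tcp_pos: [0.6421, -0.1099, 0.3391]
tool_rot: [0.853, 0.522, -0.0, -0.0]
force: [-0.3, 0.3, -0.7]
finger_gap: 1.002
t: 3.1
tcp_pos: [0.6412, -0.1069, 0.3407]
tool_rot: [0.852, 0.524, -0.0, -0.0]
force: [-0.3, 0.2, 0.4]
finger_gap: 1.003
3.15 [ 0.6411479  -0.10693305  0.34064952] [ 0.00903716 -0.44247337  0.03747585]
[[278.62014383 205.91783516]
 [ 74.81403053 255.8837924 ]] {'fx': 333.3336578025463, 'fy': 333.3336578025463, 'cx': 279.40561424916183, 'cy': 209.7671981210898, 'R': array([[ 4.51863432e-01,  8.92087122e-01, -8.18199073e-05],
       [ 8.49487216e-01, -4.30257555e-01,  3.05368476e-01],
       [ 2.72380081e-01, -1.38054352e-01, -9.52234261e-01]]), 't': array([-0.19482374, -0.60955907,  0.13041375])}
```

View pics/w1.png

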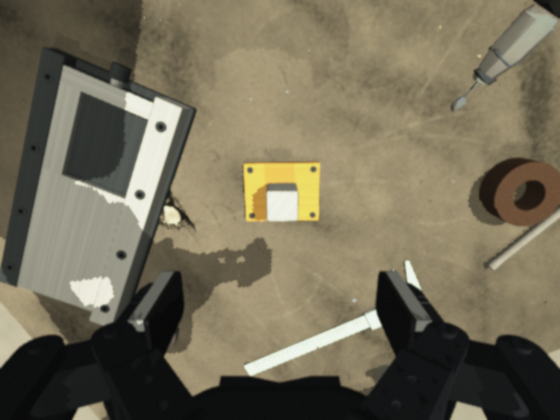

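The wrist view shows the plate square to the image, knob top at about (283,205). The whole fixture is in view, with fence corners at (196,107) and (105,327) and recess corners near (80,93), (147,110), (128,197) and (63,177).

```bash
python3 - <<'E'
from h import *
import json
c={k:np.array(v) for k,v in json.load(open("w1.json")).items()}
im=cv2.imread("pics/w1.png");hsv=cv2.cvtColor(im,cv2.COLOR_BGR2HSV)
m=cv2.inRange(hsv,(15,150,120),(35,255,255));m=cv2.morphologyEx(m,cv2.MORPH_CLOSE,np.ones((25,25)))
ct=max(cv2.findContours(m,0,1)[0],key=cv2.contourArea)
for z in(.004,.008):print("plate",cv2.minAreaRect((ray(c,ct[:,0],z)[:,:2]*1000).astype(np.float32)))
print("knob",ray(c,(283,206),.052)*1000)
g=lambda p,z:ray(c,p,z)[0][:2]*1000
for n,p,z in(("fence+y out",(196,107),.04),("fence+y in",(160,98),.04),("f-y in",(91,321),.04),("r1",(80,93),.03),("r2",(147,110),.03),("r3",(128,197),.03),("r4",(63,177),.03)):print(n,g(p,z))
a,b=g((196,107),.04),g((160,97),.04)
o=np.array([562.1,-264.4]);x=np.array([.7663,.6424]);y=np.array([-.6424,.7663])
for n,p,z in(("fence+y out",(196,107),.04),("f-y out",(105,327),.04),("f+y in",(156,97),.04),("r1",(80,93),.03),("r2",(147,110),.03),("r3",(128,197),.03),("r4",(63,177),.03)):
  w=g(p,z)-o;print(n,(w@x).round(1),(w@y).round(1))
E
```

```text
plate ((642.5668334960938, -105.25501251220703), (69.39544677734375, 56.03168869018555), 64.38817596435547)
plate ((641.6234741210938, -104.80073547363281), (68.48924255371094, 55.299991607666016), 64.38818359375)
knob [[ 642.66684815 -103.86331004   52.        ]]
fence+y out [ 543.82407299 -129.52354123]
fence+y in [ 525.64367683 -150.77945105]
f-y in [ 665.83869116 -320.28817774]
r1 [ 492.11713772 -208.34638168]
r2 [ 526.98323441 -168.13359809]
r3 [ 580.38612313 -223.65438753]
r4 [ 540.50602195 -263.07711381]
fence+y out 72.6 115.1
f-y out 57.5 -110.9
f+y in 42.0 110.0
r1 -17.6 87.9
r2 34.9 96.3
r3 40.2 19.5
r4 -15.7 14.9
```

```bash
python3 -m jog '[[[1,2,-20,0.5],[0,0,-30,0],[0,0,-30,0],[0,0,-25,0],[0,0,-20,0],[0,0,-13,0],[0,0,-8,0],[0,0,0,0]]]' 100 && python3 -m jog '[[[0,0,0,0],[0,0,0,0],[0,0,0,0],[0,0,0,0],[0,0,0,0],[0,0,0,0],[0,0,0,0],[0,0,0,0]]]' 0 50
```

```text
t: 4.15
tcp_pos: [0.6422, -0.1048, 0.1945]
tool_rot: [0.85, 0.527, -0.0, -0.0]
force: [-0.8, -0.1, -0.4]
finger_gap: 1.004
t: 5.15
tcp_pos: [0.6423, -0.1049, 0.1948]
tool_rot: [0.85, 0.527, 0.0, 0.0]
force: [-0.3, 0.4, 1.6]
finger_gap: 0.293
```

```bash
python3 -m jog '[[[0,0,10,0],[0,0,25,0],[0,0,25,0],[0,0,25,-5],[-2,-10,15,-10],[-4,-18,0,-10],[-4,-22,0,-10],[-4,-22,0,-10]]]' && python3 -m jog '[[[-4,-22,0,-10],[-4,-22,0,-10],[-4,-22,0,-10],[-4,-22,0,-10],[-4,-22,0,-10],[-2.5,-14,0,-10],[-1,-6,0,-8.6],[0,0,0,0]]]' && python3 -m jog '[[[0,0,0,0],[0,0,0,0],[0,0,0,0],[0,0,0,0],[0,0,0,0],[0,0,0,0],[0,0,0,0],[0,0,0,0]]]'
python3 - <<'E'
from h import *
c=manip.camera_info("wrist");s=manip.sense();im=manip.snapshot("wrist");cv2.imwrite("pics/w2.png",im[:,:,::-1])
print(s['tcp_pos'],s['tool_rot'],s['q'],s['force'])
o=np.array([562.1,-264.4]);x=np.array([.7663,.6424]);y=np.array([-.6424,.7663])
X=lambda a,b,z:np.r_[o+a*x+b*y,z]/1000
print(proj(c,[X(37.5,-110,40),X(37.5,110,40),X(59.5,-110,40),X(59.5,110,40),X(37.5,15,30),X(-21,15,30),X(-21,88,30),X(37.5,88,30),X(-37.5,110,30)]).round())
import json;json.dump({k:np.array(v).tolist() for k,v in c.items()},open("w2.json","w"))
E
```

```text
t: 6.15
tcp_pos: [0.6274, -0.177, 0.2944]
tool_rot: [0.987, 0.16, -0.001, -0.001]
force: [0.1, 0.9, -3.0]
finger_gap: 0.297
t: 7.15
tcp_pos: [0.6041, -0.3071, 0.2942]
tool_rot: [0.907, -0.422, -0.001, -0.0]
force: [0.7, -0.5, -3.2]
finger_gap: 0.294
t: 8.15
tcp_pos: [0.6046, -0.3069, 0.2947]
tool_rot: [0.907, -0.422, -0.0, 0.0]
force: [-1.0, -0.2, -2.2]
finger_gap: 0.3
[ 0.60463278 -0.30688525  0.29471419] [ 9.06514548e-01 -4.22174577e-01 -1.73428693e-05  6.12665339e-06] [-6.34114518e-01  7.23287720e-01  1.37931849e+00 -2.18648668e-05
  1.03901803e+00  2.37582204e-01] [-1.02555854 -0.20932417 -2.23629864]
[[355. 174.]
 [ 33. 173.]
 [357. 141.]
 [ 25. 140.]
 [176. 171.]
 [183. 246.]
 [ 88. 246.]
 [ 74. 170.]
 [ 63. 266.]]
```

View pics/w2.png

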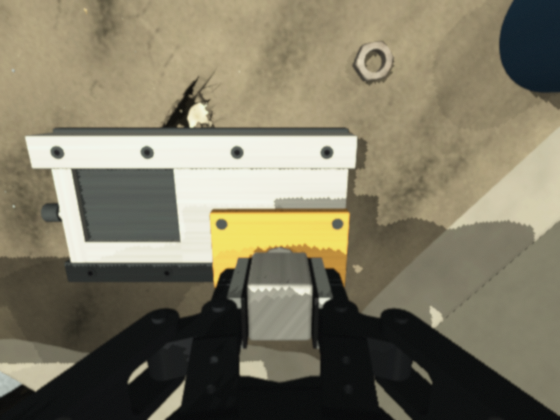

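```bash
python3 - <<'E'
from h import *
import json
c={k:np.array(v) for k,v in json.load(open("w2.json")).items()}
x=np.array([.7663,.6424]);y=np.array([-.6424,.7663]);tcp=np.array([604.6,-306.9])
for n,p,z in(("plate L",(210,212),.1075),("plate R",(350,211),.1075),("fence in -y",(356,168),.04),("fence in +y",(28,167),.04),("fence out -y",(355,135),.04),("fence out +y",(27,137),.04),
 ("rec f+y",(73,169),.03),("rec f-y",(175,169),.03),("rec r-y",(180,241),.03),("rec r+y",(85,241),.03)):
  w=ray(c,p,z)[0][:2]*1000-tcp;print(n,(w@x).round(1),(w@y).round(1))
E
```

```text
plate L 26.5 36.0
plate R 27.1 -33.3
fence in -y 36.0 -50.4
fence in +y 36.5 172.1
fence out -y 58.0 -48.2
fence out +y 56.5 168.2
rec f+y 33.3 148.1
rec f-y 33.3 75.7
rec r-y -22.0 77.1
rec r+y -22.0 149.3
```

Seen from the wrist, the plate edge is parallel to the fence with a gap of about 9 mm, where the top view predicted 4. The recess centre lies about 112 mm along +y from here. I'll lower the plate onto the plain end.

```bash
python3 -m jog '[[[0.5,0.4,-8,0],[1,0.9,-16,0],[0,0,-16,0],[0,0,-12,0],[0,0,-8,0],[0,0,-4,0],[0,0,-2,0],[0,0,0,0]]]' && python3 -m jog '[[[0,0,-1,0],[0,0,-1,0],[0,0,-1,0],[0,0,-1,0],[0,0,-1,0],[0,0,-1,0],[0,0,0,0],[0,0,0,0]]]'
```

```text
t: 9.2
tcp_pos: [0.6063, -0.3056, 0.229]
tool_rot: [0.907, -0.422, 0.0, 0.0]
force: [0.3, 0.9, -3.8]
finger_gap: 0.294
t: 10.2
tcp_pos: [0.6062, -0.3055, 0.223]
tool_rot: [0.907, -0.422, 0.0, 0.0]
force: [-0.4, 1.0, 2.6]
finger_gap: 0.297
```

```bash
python3 -m jog '[[[0,0,-1,0],[0,0,-1,0],[0,0,-1,0],[0,0,-1,0],[0,0,-1,0],[0,0,0,0],[0,0,0,0],[0,0,0,0]]]' && python3 -m jog '[[[0.5,0.4,0,0],[0.5,0.4,0,0],[0.5,0.4,0,0],[0.5,0.4,0,0],[0,0,0,0],[0,0,0,0],[0,0,0,0],[0,0,0,0]]]'
```

```text
t: 11.2
tcp_pos: [0.6062, -0.3055, 0.2181]
tool_rot: [0.907, -0.422, 0.0, 0.0]
force: [-2.1, 1.9, 5.8]
finger_gap: 0.293
t: 12.2
tcp_pos: [0.6075, -0.3049, 0.218]
tool_rot: [0.907, -0.422, -0.0, 0.001]
force: [-5.4, -0.7, 4.9]
finger_gap: 0.299
```

```bash
python3 -m jog '[[[0.4,0.3,0,0],[0.4,0.3,0,0],[0,0,0,0],[0,0,0,0],[0,0,0,0],[0,0,0,0],[0,0,0,0],[0,0,0,0]]]' && python3 -m jog '[[[-0.6,0.8,0,0],[-1.3,1.5,0,0],[-1.3,1.5,0,0],[-1.3,1.5,0,0],[-1.3,1.5,0,0],[-1.3,1.5,0,0],[0,0,0,0],[0,0,0,0]]]'
```

```text
t: 13.2
tcp_pos: [0.6084, -0.3045, 0.2181]
tool_rot: [0.907, -0.422, -0.0, 0.001]
force: [-3.8, -1.2, 6.1]
finger_gap: 0.293
t: 14.2
tcp_pos: [0.6041, -0.2975, 0.2196]
tool_rot: [0.906, -0.422, 0.006, 0.001]
force: [2.6, -3.3, 5.1]
finger_gap: 0.296
```

```bash
python3 -m jog '[[[-2.3,3.4,0,0],[-2.3,3.4,0,0],[-2.3,3.4,0,0],[-2.3,3.4,0,0],[-2.3,3.4,0,0],[-2.3,3.4,0,0],[-2.3,3.4,0,0],[0,0,0,0]]]'; python3 - <<'E'
from h import *
c=manip.camera_info("wrist");s=manip.sense();im=manip.snapshot("wrist");cv2.imwrite("pics/w3.png",im[:,:,::-1])
print(s['tcp_pos'],s['tool_rot'],s['force'],s['ft_torque'])
E
```

```text
t: 15.2
tcp_pos: [0.5878, -0.2732, 0.2194]
tool_rot: [0.907, -0.422, 0.005, 0.001]
force: [2.6, -3.6, 5.6]
finger_gap: 0.298
[ 0.58781454 -0.27320631  0.21937941] [ 0.90651929 -0.42213204  0.0050927   0.00117853] [ 2.62761217 -3.55714144  5.60422106] [-0.3186188  -0.25406407  0.05646229]
```

View pics/w3.png

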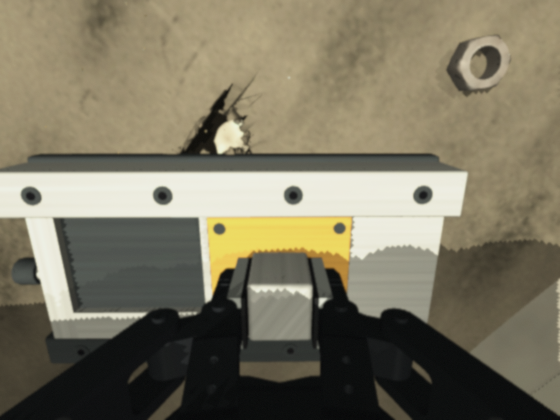

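```bash
python3 -m jog '[[[-2.4,3.3,0,0],[-2.4,3.3,0,0],[-2.4,3.3,0,0],[-2.4,3.3,0,0],[-2.4,3.3,0,0],[-2.4,3.3,0,0],[-2.4,3.3,0,0],[0,0,0,0]]]';python3 -m jog '[[[-2.6,3.1,0,0],[-2.6,3.1,0,0],[-2.6,3.1,0,0],[-2.6,3.1,0,0],[-2.6,3.1,0,0],[-2.6,3.1,0,0],[0,0,0,0],[0,0,0,0]]]'
```

```text
t: 16.25
tcp_pos: [0.5712, -0.2524, 0.2198]
tool_rot: [0.907, -0.422, 0.007, 0.003]
force: [0.0, -9.1, 4.5]
finger_gap: 0.297
t: 17.25
tcp_pos: [0.5558, -0.2341, 0.2196]
tool_rot: [0.907, -0.422, 0.007, 0.003]
force: [-1.3, -10.5, 5.0]
finger_gap: 0.298
```

```bash
python3 -m jog '[[[-2.7,2.9,-0.3,0],[-2.7,2.9,-0.3,0],[-2.7,2.9,-0.3,0],[-2.7,2.9,-0.3,0],[-1.4,1.5,-0.3,0],[0,0,0,0],[0,0,0,0],[0,0,0,0]]]';python3 -m jog '[[[-0.7,0.7,0,0],[-0.7,0.7,0,0],[-0.7,0.7,0,0],[-0.7,0.7,0,0],[0,0,0,0],[0,0,0,0],[0,0,0,0],[0,0,0,0]]]'
```

```text
t: 18.25
tcp_pos: [0.5442, -0.2208, 0.2183]
tool_rot: [0.907, -0.422, 0.008, 0.003]
force: [0.2, -9.0, 4.7]
finger_gap: 0.294
t: 19.25
tcp_pos: [0.5416, -0.2179, 0.2183]
tool_rot: [0.907, -0.422, 0.008, 0.003]
force: [1.2, -8.8, 5.5]
finger_gap: 0.294
```

```bash
python3 -m jog '[[[-0.5,0.6,0,0],[-0.5,0.6,0,0],[-0.5,0.6,0,0],[0,0,0,0],[0,0,0,0],[0,0,0,0],[0,0,0,0],[0,0,0,0]]]'
```

```text
t: 20.25
tcp_pos: [0.5401, -0.2161, 0.2183]
tool_rot: [0.907, -0.422, 0.009, 0.003]
force: [0.6, -8.4, 5.5]
finger_gap: 0.297
```

```bash
python3 -m jog '[[[-0.5,0.6,0,0],[-0.5,0.6,0,0],[0,0,0,0],[0,0,0,0],[0,0,0,0],[0,0,0,0],[0,0,0,0],[0,0,0,0]]]'
```

```text
t: 21.25
tcp_pos: [0.5391, -0.2149, 0.2183]
tool_rot: [0.907, -0.422, 0.008, 0.003]
force: [1.3, -8.4, 5.7]
finger_gap: 0.297
```

```bash
python3 -m jog '[[[-0.5,0.6,0,0],[-0.5,0.6,0,0],[0,0,0,0],[0,0,0,0],[0,0,0,0],[0,0,0,0],[0,0,0,0],[0,0,0,0]]]'; python3 - <<'E'
from h import *
c=manip.camera_info("wrist");s=manip.sense();im=manip.snapshot("wrist");cv2.imwrite("pics/w4.png",im[:,:,::-1])
print(s['tcp_pos'],s['tool_rot'],s['force'],s['ft_torque'])
E
```

```text
t: 22.25
tcp_pos: [0.5373, -0.2126, 0.2174]
tool_rot: [0.907, -0.422, 0.006, 0.002]
force: [0.9, -7.1, 3.3]
finger_gap: 0.298
[ 0.53728132 -0.21260743  0.21737242] [ 0.90654971 -0.42205345  0.00593304  0.0018166 ] [ 0.91923133 -7.10841544  3.30171099] [-1.10251432 -0.13049264 -0.04444805]
```

View pics/w4.png

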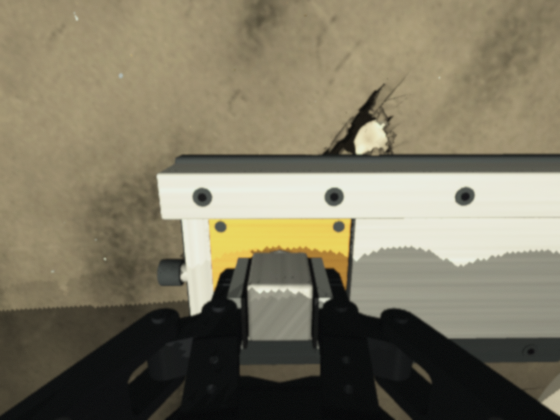

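fz fell from 5.7 to 3.3 N, the TCP jumped about 2 mm, and the picture shows a dark gap behind the trailing edge at column 352, so the plate has dropped. I'll relieve the remaining side loads before letting go.

```bash
python3 -m jog '[[[0.5,-0.6,0,0],[0.5,-0.6,0,0],[-0.5,-0.5,0,0],[-0.5,-0.5,0,0],[0,0,-0.5,0],[0,0,-0.5,0],[0,0,0,0],[0,0,0,0]]]'; python3 -c "
from station import manip
s=manip.sense();print(s['tcp_pos'],s['tool_rot'],s['force'],s['ft_torque'])"
```

```text
t: 23.3
tcp_pos: [0.5373, -0.2132, 0.2163]
tool_rot: [0.906, -0.422, 0.005, 0.001]
force: [4.1, -3.5, 4.3]
finger_gap: 0.297
[ 0.53731612 -0.21324337  0.21629997] [ 9.06421196e-01 -4.22343909e-01  5.09295659e-03  5.47215748e-04] [ 4.11262214 -3.53091457  4.27706209] [-0.54622112 -0.58230251 -0.01149924]
```

```bash
python3 -m jog '[[[0.5,-0.6,0,0],[0.5,-0.6,0,0],[0.4,-0.4,0,0],[0,0,0,0],[0,0,0,0],[0,0,0,0],[0,0,0,0],[0,0,0,0]]]'; python3 -c "
from station import manip
s=manip.sense();print(s['tcp_pos'],s['tool_rot'],s['force'],s['ft_torque'])"
```

```text
t: 24.3
tcp_pos: [0.5379, -0.2138, 0.2159]
tool_rot: [0.906, -0.422, 0.003, -0.0]
force: [5.2, -1.5, 4.4]
finger_gap: 0.299
[ 0.53791196 -0.2138164   0.21588363] [ 9.06406100e-01 -4.22395836e-01  3.12072093e-03 -4.27257351e-05] [ 5.24474944 -1.45779923  4.42635924] [-0.13800553 -0.76405829 -0.0340505 ]
```

```bash
python3 -m jog '[[[0.5,-0.3,0,0],[0.5,-0.3,0,0],[0.5,-0.3,0,0],[0.3,-0.2,0,0],[0,0,0,0],[0,0,0,0],[0,0,0,0],[0,0,0,0]]]'; python3 -c "
from station import manip
s=manip.sense();print(s['tcp_pos'],s['tool_rot'],s['force'],s['ft_torque'])"
```

```text
t: 25.3
tcp_pos: [0.5386, -0.2142, 0.2154]
tool_rot: [0.906, -0.422, 0.001, -0.0]
force: [5.4, 0.5, 5.0]
finger_gap: 0.297
[ 0.53857807 -0.2142126   0.2154111 ] [ 9.06455515e-01 -4.22300359e-01  8.59347793e-04 -2.58292089e-04] [5.35425953 0.48391204 5.01306011] [ 0.05885499 -0.83365342 -0.03069327]
```

```bash
python3 -m jog '[[[0.5,0,0,0],[0.5,0,0,0],[0.5,0.1,0,0],[0.3,0.1,0,0],[0,0,0,0],[0,0,0,0],[0,0,0,0],[0,0,0,0]]]'; python3 -c "
from station import manip
s=manip.sense();print(s['tcp_pos'],s['tool_rot'],s['force'],s['ft_torque'])"
```

```text
t: 26.3
tcp_pos: [0.5393, -0.2142, 0.215]
tool_rot: [0.907, -0.422, -0.001, 0.0]
force: [-3.3, -4.4, 4.0]
finger_gap: 0.297
[ 0.53927472 -0.21422908  0.21499881] [ 9.06590111e-01 -4.22011205e-01 -9.25529127e-04  2.36449868e-04] [-3.32806741 -4.42753095  4.01025802] [-0.66268392  0.3204442  -0.06002055]
```

```bash
python3 -m jog '[[[-0.5,-0.4,0.5,0],[0,0,1,0],[0,0,1,0],[0,0,0.5,0],[0,0,0,0],[0,0,0,0],[0,0,0,0],[0,0,0,0]]]'; python3 -m jog '[[[0,0,0,0],[0,0,0,0],[0,0,0,0],[0,0,0,0],[0,0,0,0],[0,0,0,0],[0,0,0,0],[0,0,0,0]]]' 100;  python3 -m jog '[[[0,0,5,0],[0,0,15,0],[0,0,25,0],[0,0,30,0],[0,0,25,0],[0,0,15,0],[0,0,0,0],[0,0,0,0]]]'
python3 - <<'E'
from h import *
import json
c=manip.camera_info("wrist");s=manip.sense();im=manip.snapshot("wrist");t=manip.snapshot("top")
T=manip.camera_info("top")
print(s['tcp_pos'],s['tool_rot'],s['force'])
cv2.imwrite("pics/w5.png",im[:,:,::-1]);cv2.imwrite("pics/t5.png",t[:,:,::-1])
x=np.array([.7663,.6424]);y=np.array([-.6424,.7663]);o=np.array([562.1,-264.4])
hsv=cv2.cvtColor(im[:,:,::-1].copy(),cv2.COLOR_BGR2HSV);m=cv2.inRange(hsv,(15,150,120),(35,255,255));m=cv2.morphologyEx(m,cv2.MORPH_CLOSE,np.ones((25,25)))
ct=max(cv2.findContours(m,0,1)[0],key=cv2.contourArea)
for z in(.033,.038):
  r=cv2.minAreaRect((ray(c,ct[:,0],z)[:,:2]*1000).astype(np.float32));w=np.array(r[0])-o;print(z,r,w@x,w@y)
E
```

```text
t: 27.3
tcp_pos: [0.5391, -0.2144, 0.2181]
tool_rot: [0.907, -0.422, -0.001, -0.0]
force: [-3.2, -1.2, 1.8]
finger_gap: 0.293
t: 28.3
tcp_pos: [0.5393, -0.2146, 0.2182]
tool_rot: [0.907, -0.422, 0.0, -0.0]
force: [0.3, -0.0, -0.4]
finger_gap: 1.002
t: 29.3
tcp_pos: [0.539, -0.2144, 0.3326]
tool_rot: [0.907, -0.422, -0.001, -0.0]
force: [-0.1, -0.1, 0.5]
finger_gap: 1.005
[ 0.53900811 -0.21435304  0.33255721] [ 9.06510951e-01 -4.22181611e-01 -7.55992229e-04 -1.09897252e-04] [-0.13860467 -0.1096042   0.45748151]
0.033 ((545.1793212890625, -226.87083435058594), (51.79109191894531, 40.73267364501953), 42.26658630371094) 11.142419916992154 39.62844364105224
0.038 ((546.1477661132812, -225.6829071044922), (50.829002380371094, 39.975975036621094), 42.266361236572266) 12.647663648681608 39.91662333465576
```

View pics/w5.png

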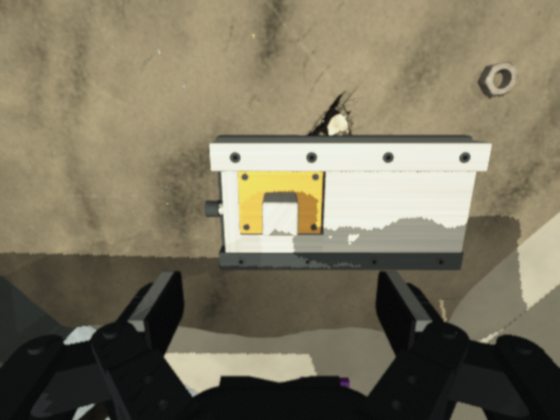

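The plate lies square in the recess, with a thin dark clearance slit behind it at column 324 and along the rail side. The nut hasn't moved and the gripper is clear.

The spring force agrees: 1.8 N at TCP z = 218 mm, against about 6 N at that height on the bed. That puts the underside near 24–25 mm, so the plate is fully down.

```bash
python3 -c "
from station import manip
print(manip.sign_off(), manip.sense()['t'])"
```

```text
the job is handed in; nothing more can be done
the job is handed in; nothing more can be done
```

The brass plate is in the recess and the job is handed in, at about 29 s of the 64 s allowed; no verdict is reported. I gripped the plate by its knob and set it on the plain end of the bed. I then pressed it lightly against bed and fence and slid it until it dropped, eased off the side load and let go.

**Last checks**
- **Drop:** the upward force fell from 5.7 to 3.3 N as the arm jumped about 2 mm forward. The knob's spring force before release put the underside at about 24–25 mm, so the plate is fully down.
- **Forces:** the highest side force I read was about 10 N. I only saw values at the end of each call, so brief peaks between readings are not ruled out.
- **Final picture:** the plate lies square in the recess with thin clearance slits, the gripper is clear, and the hex nut looks undisturbed. I saved a last top view but did not look at it, so the other loose things were not checked individually.

**What disagreed**
- The top and wrist cameras differed by 3–5 mm on where the fence was, so I found it by touch.
- The final colour-based outline came out too small (about 52 x 41 mm), probably because of shadow and the knob. I ignored that position and relied on the picture and the spring force.

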